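Seat the square stake in its bench holder

ROBOT

A 6-joint arm with a two-finger parallel gripper is mounted at the origin on a cart in front of the work surface, level with it; the furniture and walls round the work are solid. World frame = base frame: x ahead of the robot, y to its left, z up, the work surface at z = 0. Lengths are in mm, angles in rad, forces in N, time in s.
With the tool pointing down it reaches from about 350 to 875 mm from the base axis. Payload 4.2 kg.
Tool frame: the origin (TCP) lies midway between the tips of the shut fingers; the grasp point (between the pads) lies 19 mm behind it (tcp_to_grasp is the distance from the TCP to the grasp point, in mm); z points along the fingers, y is the line along which they close (so a half turn about z gives the same grasp; the last joint's range is limited). The gripper opens to 85 mm and grips with 20 to 120 N. Pads are 22 mm wide; open, the fingers measure 114 mm over their backs; the gripper's body (76 mm by 85 mm) begins 54 mm behind the grasp point. The pads swing forward as they close: fully open they stand 13 mm farther back than shut.
Start: joints at [-0.99, 0.385, 0.008, 0, -1.194, -0.259], TCP at [197.687, -592.89, 231.312] pointing down, gripper open.
Joint ranges: [-3.14, 3.14], [-1.21, 2.06], [-1.07, 1.41], [-3.16, 2.05], [-2.99, -0.16], [-3.1, 3.1]. Speed limits (rad/s): [2.79, 2.79, 3.14, 3.14, 3.14, 3.14].

INTERFACE

Orientations are given as a unit quaternion [x, y, z, w].
In Python, from bench import read_state, get_image, job_done, tcp_to_grasp gives the robot as it stands.
- The arm moves only by the tool jog_arm, never from a script. Its argument "plan" is a list of rows, each a list of 3 entries, a list of its own where there are three numbers: the finger opening in mm, from 0 to 85.4, then the shift along the tool's x, y, z as a fraction of full scale, then the turn, a rotation vector about the tool's x, y, z as a fraction of full scale. A call has 1 to 10 rows; each row is the pose to reach, as a shift and turn from the pose commanded when the call began, along the tool's axes at that moment; what a row does not reach only later rows make up. Full scale, the value 1, is 0.1 m for a shift and 60 degrees for a turn. A row lasts 1/8 s, in which the tool goes at most 62.5 mm and 10.7 degrees, less where a joint would pass 70% of its speed; a pose out of reach is approached as far as the arm can. A call with a number of a shift or a turn outside -1 to 1 is refused whole. A call with a gripper value outside its range is refused whole. The fingers move at their own pace and stop on an object; the grip force is fixed at half the most. Time passes only in rows, so rows that repeat a pose let the fingers close. It gives the time, the measured TCP pose, the force, the opening and the grip force at its end, in the units of the state.
- read_state(): the state, without advancing time (a new reading comes with each control period).
- get_image(name): name is "scene" or "side" or "wrist"; returns a dict with "img" (400x640x3 uint8, red, green, blue), "range_z" (400x640 float32, mm along the optical axis (not along the pixel's ray), 0 where there is no reading), "intrinsics" (3x3 intrinsics, pixels), "extrinsics" (4x4, takes a point from camera to world coordinates); the wrist camera has in their place "tool_from_camera" (4x4, takes a point from camera to tool coordinates, whose origin is the TCP and whose axes are the flange's). Camera axes: x right, y down, z forward; pixel columns grow to the right and rows downward; lengths in mm; the calibration is good to about 2 mm. A picture is of the moment at which its call begins: read the wrist's pose just before it.
- job_done(): hands the job in; it is judged then, once.
The state is a dict: "clock": time; "joints": joint angles; "joint_vel": joint speeds; "joint_efforts": joint torques, N m; "position": TCP position; "ee_rot": TCP orientation; "contact_force": force on the tool from outside, world axes, zero at the start; "wrist_torque": the same for the moment, N m; "gripper_width": finger opening in mm; "grasp_force": force on a finger pad.
Only numpy, scipy, OpenCV 4.12 (cv2) and the standard library are available. Lean on these libraries where they do the work, as an engineer would, in place of code of your own. Each camera call takes 0.05 s, during which the arm holds its last target. There are 200 camera calls.

TASK

Get the square-headed stake ready for hammering: seat its foot in the steel holder that is screwed to the bench, sliding it sideways in under the keeper lip until it sits flat on the base plate, fully home against the back stop and square with the holder, and let go of it. Leave the round-headed stake where it stands.

Things in the scene. Friction and masses are not known exactly. Their poses are not given: they have to be found in the camera images.
- square_stake_center (a point): Square-headed loose steel stake (small anvil), 0.6 kg, upright, 90 mm tall: square foot 76 x 76 x 12 mm; round waist 22 mm thick (30 mm at its ends) from 12 to 58 mm up; square head 38 x 38 mm from 58 to 90 mm up, to grip by opposite sides. All centred, sides parallel. Point: on the centre line, 45 mm above the underside, 29 mm below the head's middle; z up, x and y parallel to the sides.
- round_stake_center (a point): The other steel stake, to be left alone: same foot, waist and height, but its head is round, 42 mm across, with a domed top. Point: on its centre line, 45 mm above its underside.
- holder: Steel holder fixed to the bench. Origin: centre of its underside; x from its open front to its back stop, z up. Base plate 122 (x) by 130 (y) mm, top 6 mm above the bench, clear from x = -61 to +27 mm but for two 2 mm screw heads at x = -50, y = +-52. The undercut pocket is at x = +27 to +49 mm, cheeks and lip run on to +61.
- seat (a point): On the base plate's top, where the centre of the foot's underside is when fully home: holder x = +11 mm, y = 0; axes as the holder's. Back stop 38 mm farther on in x; cheeks 50 mm to either side (24 mm of side play). Keeper lip starts 16 mm on in x: underside 24 mm, top 32 mm above this point (screw heads on it to 37 mm). Lip then clears the waist by 5 mm and lies below the head.

How it is judged (in metres and radians):
At the end, for the whole second after the job is handed in: The square-headed stake stands at rest, upright (within 6 degrees), its foot flat on the base plate (within 5 mm), under the lip and within 10 mm of the back stop, within 16 mm of the pocket's middle sideways, any of its sides square with the holder within 12 degrees (x of square_stake_center in the frame of holder between 0.001 and 0.018 m and y of square_stake_center in the frame of holder between -0.016 and 0.016 m and z of square_stake_center in the frame of holder between 0.046 and 0.056 m and angle between square_stake_center's own z axis and vertical below 0.1 rad and (angle between the x axis of square_stake_center and the x axis of holder, either way round below 0.21 rad or angle between the y axis of square_stake_center and the x axis of holder, either way round below 0.21 rad) and linear speed of square_stake below 0.02 m/s); the robot touches nothing.
It fails at once if the round-headed stake is moved more than 30 mm (distance of round_stake_center from where it was at the start of the episode above 0.03 m).
It also fails if it takes over 35 s, if anything falls off the work surface, if the arm or the gripper's body presses on something with over 40 N, if the wrist force passes 120 N, or if a joint passes its speed limit or range.

## Working session

There is one attempt and no reset: what is moved stays moved. The work goes in short steps, Python scripts to look and compute and a tool call to move; the robot and the scene stay as the last step left them, time stands still between calls to the robot, and variables do not carry over. Pictures are saved under pics/ and viewed, at most 10 in all, crops included, and the job is handed in when it is done.

Besides the shell and the picture viewer there is one more tool, called after "Call:" as a command line: name --argument value ..., lists and objects as JSON in quotes. jog_arm: Moves the arm, as the interface text tells. Its arguments: {"type":"object","properties":{"plan":{"type":"array"}},"required":["plan"]}

```bash
mkdir -p pics; cat > h.py <<'E'
import numpy as np,cv2
from bench import *
def cloud(d,T=None):
    T=d["extrinsics"] if T is None else T
    K=d["intrinsics"];z=d["range_z"];v,u=np.mgrid[:400,:640]
    p=np.stack([(u-K[0,2])*z/K[0,0],(v-K[1,2])*z/K[1,1],z],-1)
    w=p@T[:3,:3].T+T[:3,3]; w[z==0]=np.nan
    return w
E
python3 - <<'E'
from h import *
a=get_image("scene");b=get_image("side")
for n,d in (("scene",a),("side",b)):
    cv2.imwrite(f"pics/{n}.png",d["img"][...,::-1]); np.savez(f"{n}.npz",w=cloud(d),img=d["img"]); print(d["extrinsics"][:3,3])
s=read_state();print(s["ee_rot"],s["clock"],tcp_to_grasp)
E
```

```text
[-66.1738286  629.05780964 501.20447594]
[-338.64612142   87.87967388  751.55107414]
[-1.60154067e-01  9.87091521e-01  9.80581132e-04 -2.03877514e-04] 0.1 18.700000000000003
```

View pics/scene.png

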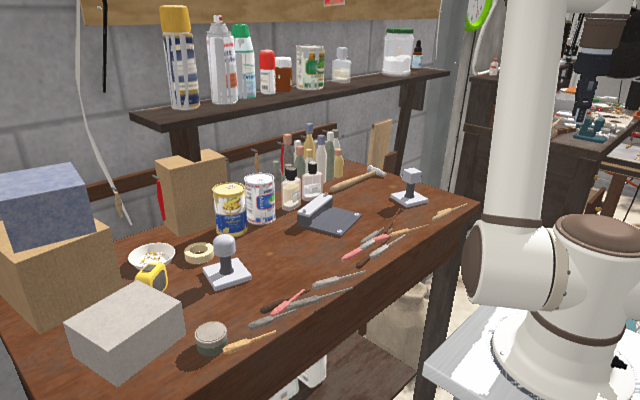

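View pics/side.png

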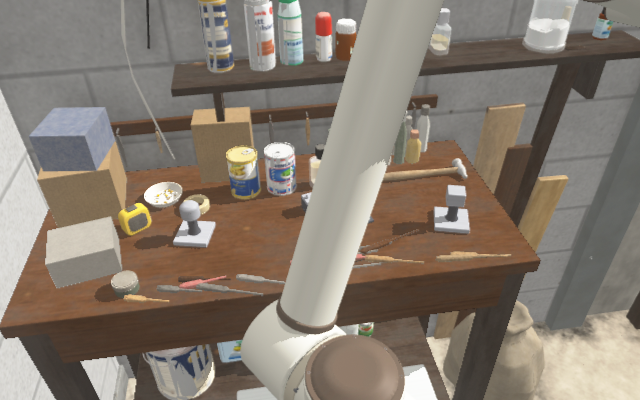

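The scene picture shows the square stake at about (409,188), the holder at (330,213) with its lip to the left, and the round stake at (226,260). In the side picture the square stake is at (455,205) and the arm hides the holder.

```bash
python3 - <<'E'
from h import *
def comp(n,box,zl,zh,tag):
    w=np.load(n+".npz")["w"];u0,v0,u1,v1=box
    p=w[v0:v1,u0:u1].reshape(-1,3);p=p[(p[:,2]>zl)&(p[:,2]<zh)]
    m=np.median(p,0); q=p[np.hypot(*(p-m)[:,:2].T)<95]
    r=cv2.minAreaRect(q[:,:2].astype(np.float32))
    print(tag,n,len(q),q.mean(0).round(1),"rect",np.round(r[0],1),np.round(r[1],1),round(r[2],1), "z",np.percentile(q[:,2],[5,50,95]).round(1))
for n,b in (("scene",(385,160,432,210)),("side",(425,180,480,238))):
    comp(n,b,86,95,"headtop");comp(n,b,62,95,"head");comp(n,b,9,15,"foottop");comp(n,b,4,15,"foot")
for n,b in (("scene",(200,230,253,292)),("side",(170,195,220,250))):
    comp(n,b,62,95,"rhead");comp(n,b,4,15,"rfoot")
comp("scene",(290,185,365,240),3,10,"base");comp("scene",(290,185,365,240),35,46,"lip screws?");comp("scene",(290,185,365,240),34,41,"liptop");
comp("scene",(290,185,365,240),3,50,"holder")
E
python3 -c "
import cv2;i=cv2.imread('pics/scene.png')[150:250,280:440];cv2.imwrite('pics/c.png',cv2.resize(i,None,fx=5,fy=5,interpolation=cv2.INTER_CUBIC))"
```

```text
headtop scene 92 [ 499.4 -335.5   90. ] rect [ 501.4 -337.5] [38.5 40. ] 73.8 z [87.1 90.2 92. ]
head scene 252 [ 496.6 -330.6   80. ] rect [ 503.1 -336.3] [42.1 45.9] 75.0 z [64.  81.3 91.2]
foottop scene 278 [ 495.5 -328.5   12.5] rect [ 505.5 -314.8] [127.8  86.6] 80.8 z [ 9.7 12.7 14.3]
foot scene 336 [ 493.9 -326.6   11.5] rect [ 505.4 -314.8] [127.6  86.8] 80.6 z [ 5.4 12.3 14.3]
headtop side 205 [ 498.3 -335.3   90. ] rect [ 500.1 -336.3] [37.9 40.7] 72.5 z [87.1 90.  92.4]
head side 378 [ 492.6 -332.9   82.8] rect [ 499.7 -336.2] [38.1 41.6] 72.5 z [65.2 87.5 92. ]
foottop side 592 [ 495.2 -334.4   12.1] rect [ 500.6 -336.7] [75.9 81.3] 71.6 z [ 9.9 12.2 14.3]
foot side 656 [ 492.9 -333.5   11.6] rect [ 500.  -335.4] [102.  101.5] 39.3 z [ 6.8 12.  14.3]
rhead scene 404 [544.3 245.5  80. ] rect [550.8 241.4] [40.9 38.6] 87.5 z [64.3 82.5 90. ]
rfoot scene 881 [550.4 245.3  11.5] rect [574.5 235.4] [ 76.5 124. ] 76.8 z [ 5.8 12.2 13.9]
rhead side 339 [543.4 239.9  80.8] rect [549.1 240. ] [36.8 40.2] 34.2 z [64.2 83.7 90.8]
rfoot side 723 [547.3 239.6  11.5] rect [573.2 235.9] [ 77.1 135.1] 75.5 z [ 5.8 12.  14.4]
base scene 1058 [561.3 -85.9   6.6] rect [571.  -89.1] [121.9 136.2] 14.7 z [4.6 6.6 8.5]
lip screws? scene 410 [626.1 -76.9  39. ] rect [643.3 -76.8] [ 91.2 155. ] 16.0 z [36.  38.7 44.3]
liptop scene 359 [616.8 -71.7  38.1] rect [641.8 -72.2] [ 90.9 145.3] 16.0 z [34.6 38.4 39.9]
holder scene 1711 [589.7 -77.7  16.8] rect [598.8 -80.2] [179.6 136.7] 16.9 z [ 5.1  7.7 39.6]
```

View pics/c.png

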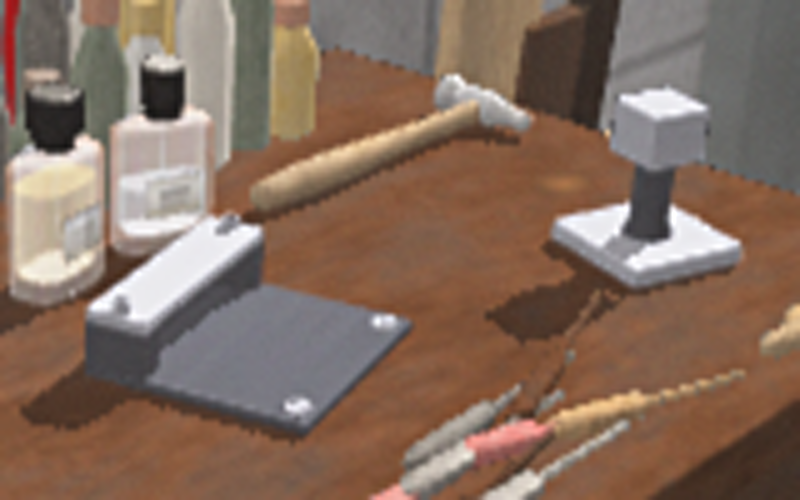

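```bash
python3 - <<'E'
from h import *
from scipy.optimize import minimize
w=np.load("scene.npz")["w"][185:240,290:365].reshape(-1,3)
t=w[(abs(w[:,2]-38)<2.5)&(np.hypot(w[:,0]-615,w[:,1]+75)<80)]
for k in range(2):
    r=cv2.minAreaRect(t[:,:2].astype(np.float32));print("lip",len(t),np.round(r[0],1),np.round(r[1],1),r[2])
    b=cv2.boxPoints(r); c=np.array(r[0])
    lab=t[:,:2]-np.median(t[:,:2],0); d=np.linalg.svd(lab,full_matrices=False)[2][0]; print("long axis",np.degrees(np.arctan2(d[1],d[0])))
    n=np.array([-d[1],d[0]]);s=lab@n; a=lab@d
    t=t[(abs(s)<22)&(abs(a)<75)]
    print("across",np.percentile(s,[0,2,50,98,100]).round(1),"along",np.percentile(a,[0,2,50,98,100]).round(1),np.median(t[:,:2],0))
# box fit: all holder pts, project to holder frame
def fr(x,p):
    c,s=np.cos(x[2]),np.sin(x[2]);d=p[:,:2]-x[:2];return d@np.array([[c,-s],[s,c]])
q=w[(w[:,2]>3)&(w[:,2]<9)&(np.hypot(w[:,0]-565,w[:,1]+87)<100)]
out=lambda h,lo,hi:np.maximum(lo-h,0)+np.maximum(h-hi,0)
def cost(x):
    a=fr(x,q);b=fr(x,t)
    o=np.r_[out(a[:,0],-61,61),out(a[:,1],-65,65),out(b[:,0],27,61),out(b[:,1],-65,65)]
    return np.minimum(o,8).sum()
best=min((minimize(cost,[x0,y0,np.radians(g)],method="Nelder-Mead",options=dict(maxiter=2000)) for x0 in(575,582,590) for y0 in(-88,-83) for g in(13,16,19)),key=lambda r:r.fun)
x=best.x;print(x,np.degrees(x[2]),best.fun/len(q))
for p in (q,t):
    h=fr(x,p);print(np.percentile(h,[1,3,50,97,99],axis=0).round(1).T.tolist())
# 2 screw heads?
E
```

```text
lip 319 [640.3 -66.8] [ 90.8 134.1] 16.082761764526367
long axis -70.02066063228074
across [-22.1 -19.5  -1.1  67.6  72.7] along [-63.2 -60.    2.1  65.9  72.4] [611.60499287 -70.29710763]
lip 299 [613.1 -74.6] [ 35.1 134.2] 16.47380256652832
long axis 105.9465821827663
across [-18.4 -16.7   1.3  16.3  17. ] along [-71.5 -66.8  -0.2  59.   62.5] [611.60499287 -70.29710763]
[ 5.70877402e+02 -8.71256114e+01  2.79575042e-01] 16.018469962739328 0.02437682697968334
[[-60.2, -58.9, -10.0, 46.2, 50.1], [-64.7, -60.1, 3.6, 63.5, 64.6]]
[[27.0, 27.8, 42.4, 60.1, 61.1], [-62.5, -59.4, 4.7, 63.3, 65.0]]
```

```bash
cat >> h.py <<'E'
from scipy.spatial.transform import Rotation as R
def delta(xyz,yaw_y=None):
    s=read_state();r=R.from_quat(s["ee_rot"]);p=np.array(s["position"])
    y=r.as_matrix()[:,1];cur=np.degrees(np.arctan2(y[1],y[0]))
    d=r.inv().apply(np.array(xyz)-p)/100
    t=np.zeros(3)
    if yaw_y is not None:
        a=np.radians(yaw_y);Y=np.array([np.cos(a),np.sin(a),0]);Z=np.array([0,0,-1.]);X=np.cross(Y,Z)
        t=np.degrees((r.inv()*R.from_matrix(np.c_[X,Y,Z])).as_rotvec())/60
    print("pos",p.round(1),"yawy",round(cur,1),"shift",d.round(3),"turn",t.round(3),"clk",s["clock"],"F",np.round(s["contact_force"],1),"w",s["gripper_width"])
E
python3 - <<'E'
from h import *
w=np.vstack([np.load(n+".npz")["w"].reshape(-1,3) for n in("scene","side")])
for c in ((582,-84),(500,-336)):
  for lo,hi in((45,120),(120,250),(250,600)):
    m=(w[:,2]>lo)&(w[:,2]<hi)&(np.hypot(w[:,0]-c[0],w[:,1]-c[1])<230)&(w[:,0]>c[0]-60)
    q=w[m]; print(c,lo,hi,len(q), q[:,0].min().round() if len(q) else "", np.percentile(q,[2,98],axis=0).round().tolist() if len(q) else "")
delta((500,-336,200),72.5)
E
```

```text
(582, -84) 45 120 4596 595.0 [[667.0, -192.0, 47.0], [798.0, 124.0, 112.0]]
(582, -84) 120 250 50 756.0 [[756.0, -174.0, 121.0], [772.0, -155.0, 134.0]]
(582, -84) 250 600 9045 714.0 [[718.0, -206.0, 264.0], [807.0, 78.0, 424.0]]
(500, -336) 45 120 718 476.0 [[478.0, -353.0, 47.0], [521.0, -315.0, 92.0]]
(500, -336) 120 250 0  
(500, -336) 250 600 565 714.0 [[716.0, -403.0, 262.0], [728.0, -279.0, 280.0]]
pos [ 197.5 -592.4  230.3] yawy 108.4 shift [-3.68   1.476  0.306] turn [ 0.002 -0.001  0.599] clk 0.1 F [ 0.9 -0.1 -0.2] w 85.44348637594267
```

Call:
jog_arm --plan '[[85, [-0.5, 0.2, 0], [0, 0, 0]], [85, [-1, 0.4, 0], [0, 0, 0]]]'

```text
clock: 0.35
position: [280.2, -522.5, 230.5]
ee_rot: [-0.159, 0.987, 0.001, -0.0]
contact_force: [0.7, -0.2, -0.5]
gripper_width: 84.8
grasp_force: 0.0
```

Call:
jog_arm --plan '[[85, [-0.5, 0.2, 0], [0, 0, 0]], [85, [-1, 0.4, 0], [0, 0, 0]]]'

```text
clock: 0.6
position: [363.0, -452.3, 230.9]
ee_rot: [-0.16, 0.987, 0.0, -0.0]
contact_force: [0.0, -0.3, -0.7]
gripper_width: 84.7
grasp_force: 0.0
```

Call:
jog_arm --plan '[[85, [-0.5, 0.2, 0], [0, 0, 0]], [85, [-1, 0.4, 0], [0, 0, 0]]]'

```text
clock: 0.85
position: [445.3, -382.7, 230.9]
ee_rot: [-0.16, 0.987, 0.0, -0.0]
contact_force: [0.2, -0.9, 0.4]
gripper_width: 84.9
grasp_force: 0.0
```

Call:
jog_arm --plan '[[85, [-0.5, 0.2, 0.1], [0, 0, 0.16]], [85, [-0.68, 0.28, 0.3], [0, 0, 0.32]], [85, [-0.68, 0.28, 0.3], [0, 0, 0.48]], [85, [-0.68, 0.28, 0.3], [0, 0, 0.6]], [85, [-0.68, 0.28, 0.3], [0, 0, 0.6]], [85, [-0.68, 0.28, 0.3], [0, 0, 0.6]]]'

```text
clock: 1.6
position: [499.8, -336.1, 201.1]
ee_rot: [0.152, 0.988, 0.0, -0.0]
contact_force: [-0.2, -0.3, 0.9]
gripper_width: 85.2
grasp_force: 0.0
```

```bash
python3 - <<'E'
from h import *
delta((500.5,-336.5,52),72.5)
s=read_state();d=get_image("wrist");T=np.eye(4);T[:3,:3]=R.from_quat(s["ee_rot"]).as_matrix();T[:3,3]=s["position"]
w=cloud(d,T@d["tool_from_camera"]).reshape(-1,3)
for lo,hi,rad in((87,93,45),(9,15,60)):
    q=w[(w[:,2]>lo)&(w[:,2]<hi)&(np.hypot(w[:,0]-500,w[:,1]+336)<rad)]
    if len(q)>5:print(len(q),cv2.minAreaRect(q[:,:2].astype(np.float32)))
E
```

```text
pos [ 499.8 -336.1  201.1] yawy 72.5 shift [-0.008 -0.002  1.491] turn [ 0. -0.  0.] clk 1.6 F [-0.2 -0.3  0.9] w 85.1927087299301
1786 ((499.997802734375, -339.1275634765625), (37.597625732421875, 38.006858825683594), 73.03398895263672)
2686 ((500.1648864746094, -339.3313903808594), (76.05171966552734, 76.18946838378906), 72.17920684814453)
```

Call:
jog_arm --plan '[[85, [-0.01, -0.02, 0.4], [0, 0, 0]], [85, [-0.01, -0.02, 0.8], [0, 0, 0]], [85, [-0.01, -0.02, 0.8], [0, 0, 0]]]'

```text
clock: 2.02
position: [498.1, -337.5, 118.2]
ee_rot: [0.153, 0.988, 0.001, -0.004]
contact_force: [-0.1, -0.2, -0.0]
gripper_width: 85.0
grasp_force: 0.0
```

Call:
jog_arm --plan '[[85, [0, 0, 0.25], [0, 0, 0]], [85, [0, 0, 0.5], [0, 0, 0]], [85, [0, 0, 0.69], [0, 0, 0]], [85, [0, 0, 0.69], [0, 0, 0]], [60, [0, 0, 0.69], [0, 0, 0]], [40, [0, 0, 0.69], [0, 0, 0]], [20, [0, 0, 0.69], [0, 0, 0]], [20, [0, 0, 0.69], [0, 0, 0]], [20, [0, 0, 0.69], [0, 0, 0]], [20, [0, 0, 0.69], [0, 0, 0]]]'

```text
clock: 3.28
position: [501.1, -338.3, 53.6]
ee_rot: [0.152, 0.988, -0.0, 0.001]
contact_force: [0.1, 2.4, 5.6]
gripper_width: 37.1
grasp_force: 61.7
```

Call:
jog_arm --plan '[[20, [0, 0, 0], [0, 0, 0]], [20, [0, 0, -0.05], [0, 0, 0]], [20, [0, 0, -0.2], [0, 0, 0]], [20, [0, 0, -0.4], [0, 0, 0]], [20, [0, 0, -0.6], [0, 0, 0]], [20, [0, 0, -0.6], [0, 0, 0]]]'

```text
clock: 4.03
position: [501.2, -338.8, 114.0]
ee_rot: [0.153, 0.988, -0.0, 0.002]
contact_force: [-0.3, 0.0, -6.8]
gripper_width: 37.3
grasp_force: 61.5
```

```bash
python3 - <<'E'
from h import *
a=np.radians(16);X=np.array([np.cos(a),np.sin(a)])
p=np.array([570.9,-87.1])-22*X;print(p)
delta((*p,120),106)
d=get_image("side");cv2.imwrite("pics/lift.png",d["img"][100:300,380:580,::-1])
E
```

```text
[549.75224269 -93.16402183]
pos [ 501.2 -338.8  114. ] yawy 72.4 shift [ 0.278  2.488 -0.062] turn [-0.001  0.003 -0.559] clk 4.025 F [-0.3  0.  -6.8] w 37.281850237110135
```

View pics/lift.png

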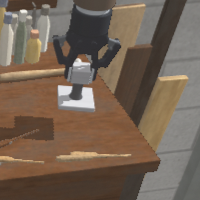

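The stake hangs upright in the gripper, clear of the bench (foot at about (75,97) in the crop).

Call:
jog_arm --plan '[[20, [0.04, 0.35, 0], [0, 0, 0]], [20, [0.08, 0.7, 0], [0, 0, 0]], [20, [0.11, 1, 0], [0, 0, 0]]]'

```text
clock: 4.45
position: [518.9, -238.3, 110.7]
ee_rot: [0.153, 0.988, 0.0, -0.002]
contact_force: [-0.1, 0.3, -6.9]
gripper_width: 37.3
grasp_force: 62.2
```

Call:
jog_arm --plan '[[20, [0.04, 0.4, 0], [0, 0, 0]], [20, [0.08, 0.75, 0], [0, 0, 0]], [20, [0.11, 1, 0], [0, 0, 0]]]'

```text
clock: 4.82
position: [538.8, -139.4, 110.9]
ee_rot: [0.152, 0.988, 0.0, -0.002]
contact_force: [0.3, -0.4, -7.1]
gripper_width: 37.0
grasp_force: 62.5
```

Call:
jog_arm --plan '[[20, [0.03, 0.25, 0], [0, 0, -0.14]], [20, [0.06, 0.49, 0], [0, 0, -0.28]], [20, [0.06, 0.49, 0], [0, 0, -0.42]], [20, [0.06, 0.49, 0], [0, 0, -0.56]], [20, [0.06, 0.49, 0], [0, 0, -0.56]], [20, [0.06, 0.49, 0], [0, 0, -0.56]]]'

```text
clock: 5.58
position: [548.2, -92.6, 111.6]
ee_rot: [-0.138, 0.99, 0.0, -0.001]
contact_force: [-0.9, -0.0, -6.7]
gripper_width: 37.4
grasp_force: 62.9
```

```bash
python3 - <<'E'
from h import *
a=np.radians(16);X=np.array([np.cos(a),np.sin(a)])
p=np.array([570.9,-87.1])-22*X
s=read_state();delta((*p,64),106)
d=get_image("wrist");T=np.eye(4);T[:3,:3]=R.from_quat(s["ee_rot"]).as_matrix();T[:3,3]=s["position"]
w=cloud(d,T@d["tool_from_camera"]);cv2.imwrite("pics/w1.png",d["img"][...,::-1])
w=w.reshape(-1,3);q=w[(abs(w[:,2]-38)<3)&(np.hypot(w[:,0]-613,w[:,1]+75)<80)];print(len(q))
if len(q)>20:print(cv2.minAreaRect(q[:,:2].astype(np.float32)),np.median(q[:,2]))
q=w[(abs(w[:,2]-6)<3)&(np.hypot(w[:,0]-565,w[:,1]+87)<100)];print(len(q),cv2.minAreaRect(q[:,:2].astype(np.float32)) if len(q) else 0)
E
```

```text
pos [548.2 -92.6 111.6] yawy 105.9 shift [-0.014 -0.01   0.476] turn [ 0.    -0.001 -0.002] clk 5.575 F [-0.9 -0.  -6.7] w 37.35355096841781
34
((597.9645385742188, -80.39244079589844), (5.446008682250977, 129.71365356445312), 16.709943771362305) 37.1252289396766
4329 ((554.6080932617188, -92.62554931640625), (88.95681762695312, 130.24200439453125), 15.871172904968262)
```

View pics/w1.png

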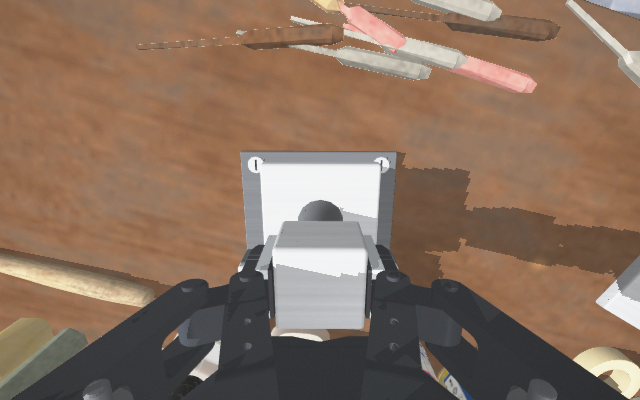

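The wrist view shows the foot centred between the plate's front screws (256,164) and (382,164), and square with the plate. I lower it to 4 mm above the plate, then slide it in.

Call:
jog_arm --plan '[[20, [-0.01, -0.01, 0.2], [0, 0, 0]], [20, [-0.01, -0.01, 0.35], [0, 0, 0]], [20, [-0.01, -0.01, 0.44], [0, 0, 0]], [20, [-0.01, -0.01, 0.44], [0, 0, 0]], [20, [-0.01, -0.01, 0.44], [0, 0, 0]]]'

```text
clock: 6.25
position: [550.6, -93.2, 68.8]
ee_rot: [-0.14, 0.99, -0.0, 0.001]
contact_force: [-0.7, 0.4, -6.5]
gripper_width: 37.6
grasp_force: 62.6
```

```bash
python3 - <<'E'
from h import *
a=np.radians(16);X=np.array([np.cos(a),np.sin(a)])
p=np.array([570.9,-87.5])+11*X
delta((*p,63.5),106)
E
```

```text
pos [550.6 -93.2  68.8] yawy 106.0 shift [-0.321 -0.002  0.054] turn [-0.     0.001  0.001] clk 6.25 F [-0.7  0.4 -6.5] w 37.62525182155071
```

Call:
jog_arm --plan '[[20, [0, 0, 0.05], [0, 0, 0]], [20, [-0.06, 0, 0.05], [0, 0, 0]], [20, [-0.12, 0, 0.05], [0, 0, 0]], [20, [-0.18, 0, 0.05], [0, 0, 0]], [20, [-0.23, 0, 0.05], [0, 0, 0]], [20, [-0.27, 0, 0.05], [0, 0, 0]], [20, [-0.29, 0, 0.05], [0, 0, 0]], [20, [-0.29, 0, 0.05], [0, 0, 0]]]'

```text
clock: 7.25
position: [577.9, -85.1, 63.2]
ee_rot: [-0.14, 0.99, 0.0, -0.0]
contact_force: [0.5, 0.4, -6.6]
gripper_width: 37.5
grasp_force: 62.8
```

Call:
jog_arm --plan '[[20, [-0.01, 0, 0.01], [0, 0, 0]], [20, [-0.02, 0, 0.02], [0, 0, 0]], [20, [-0.02, 0, 0.03], [0, 0, 0]], [20, [-0.02, 0, 0.03], [0, 0, 0]]]'

```text
clock: 7.75
position: [579.6, -84.6, 60.2]
ee_rot: [-0.139, 0.99, 0.0, -0.0]
contact_force: [-0.1, 0.2, -6.5]
gripper_width: 37.4
grasp_force: 62.8
```

```bash
python3 - <<'E'
from h import *
a=np.radians(16);X=np.array([np.cos(a),np.sin(a)])
p=np.array([570.9,-87.5])+11*X
delta((*p,59.6),106)
E
```

```text
pos [579.6 -84.6  60.2] yawy 106.0 shift [-0.018 -0.004  0.006] turn [ 0.    -0.     0.001] clk 7.75 F [-0.1  0.2 -6.5] w 37.4103893160597
```

Call:
jog_arm --plan '[[20, [-0.01, 0, 0.005], [0, 0, 0]], [20, [-0.015, 0, 0.01], [0, 0, 0]], [20, [-0.02, 0, 0.01], [0, 0, 0]], [20, [-0.02, 0, 0.01], [0, 0, 0]]]'

```text
clock: 8.25
position: [581.2, -84.2, 59.8]
ee_rot: [-0.139, 0.99, -0.0, -0.0]
contact_force: [-4.5, -1.2, -0.5]
gripper_width: 37.5
grasp_force: 63.6
```

Contact with both the back stop and the plate. Release and rise.

Call:
jog_arm --plan '[[45, [0, 0, 0], [0, 0, 0]], [60, [0, 0, 0], [0, 0, 0]], [75, [0, 0, 0], [0, 0, 0]], [85, [0, 0, 0], [0, 0, 0]], [85, [0, 0, 0], [0, 0, 0]], [85, [0, 0, 0], [0, 0, 0]]]'

```text
clock: 9.0
position: [581.8, -84.0, 59.3]
ee_rot: [-0.14, 0.99, -0.0, 0.0]
contact_force: [0.3, 0.3, -0.2]
gripper_width: 84.6
grasp_force: 0.0
```

Call:
jog_arm --plan '[[85, [0, 0, -0.2], [0, 0, 0]], [85, [0, 0, -0.5], [0, 0, 0]], [85, [0.1, 0, -0.9], [0, 0, 0]], [85, [0.4, 0, -1], [0, 0, 0]], [85, [0.8, 0, -1], [0, 0, 0]], [85, [0.8, 0, -1], [0, 0, 0]]]'

```text
clock: 9.75
position: [502.4, -106.7, 159.7]
ee_rot: [-0.139, 0.99, 0.0, -0.0]
contact_force: [0.7, 0.6, 0.2]
gripper_width: 85.4
grasp_force: 0.0
```

```bash
python3 - <<'E'
from h import *
s=read_state();d=get_image("wrist");T=np.eye(4);T[:3,:3]=R.from_quat(s["ee_rot"]).as_matrix();T[:3,3]=s["position"]
w=cloud(d,T@d["tool_from_camera"]);cv2.imwrite("pics/w2.png",d["img"][...,::-1]);w=w.reshape(-1,3)
s2=get_image("scene");ws=cloud(s2).reshape(-1,3)
cv2.imwrite("pics/s2.png",cv2.resize(s2["img"][120:270,240:440,::-1],None,fx=4,fy=4,interpolation=cv2.INTER_CUBIC))
a=np.radians(16);M=np.array([[np.cos(a),-np.sin(a)],[np.sin(a),np.cos(a)]])
for n,x in(("wrist",w),("scene",ws)):
    q=x[(abs(x[:,2]-96)<4)&(np.hypot(x[:,0]-581,x[:,1]+84)<40)]
    if len(q)>20:
        r=cv2.minAreaRect(q[:,:2].astype(np.float32));print(n,len(q),r,np.median(q[:,2]),(np.array(r[0])-[570.9,-87.5])@M)
E
```

```text
wrist 1985 ((579.8596801757812, -84.90477752685547), (38.79330062866211, 37.91242980957031), 15.948568344116211) 95.5595960822354 [9.32793762 0.0250654 ]
scene 121 ((580.4281616210938, -83.7824478149414), (38.60580062866211, 39.210960388183594), 15.328890800476074) 96.31797559133935 [10.18375305  0.94722324]
```

View pics/s2.png

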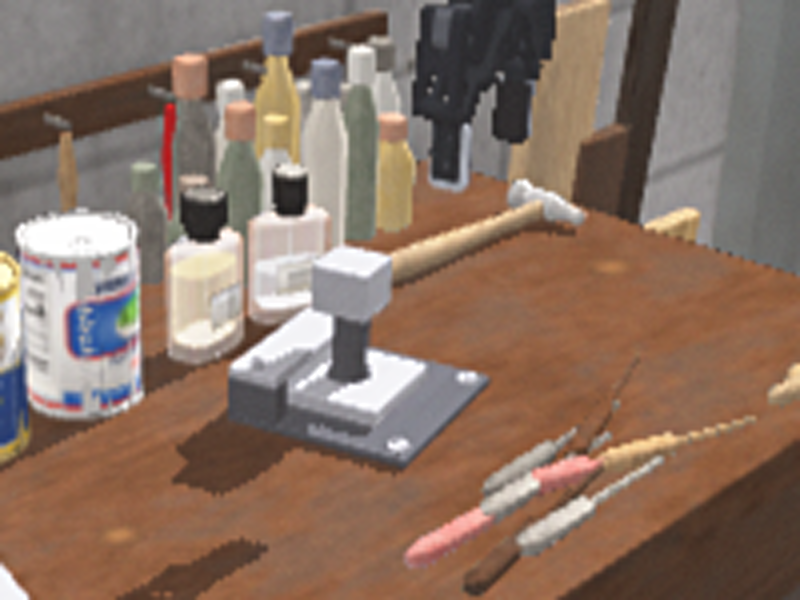

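The stake stands upright and square in the holder, with its foot under the lip around (350,385) in the crop. The gripper is clear.

```bash
python3 -c "
from bench import *
print(job_done())"
```

```text
the job is handed in; nothing more can be done
None
```

I handed the job in with the square-headed stake seated in the holder: flat on the base plate, square with it, under the lip, within about 2 mm of the back stop, and released; I never went near the round stake, and no verdict came back.

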